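Eject the tested module and hold the contact carriage open

TASK

On the board test fixture, press the orange ejector tab so that the green circuit module is pushed completely out of its bay onto the plate, without touching the module itself, then let the ejector spring back. After that, pull the contact carriage by its black handle against its spring until the red pointer stands over the green clip, and keep it there with the gripper: finish while still holding it, so that the next board can be loaded. Leave the meter, parts bin and jar where they are.

Things in the scene. Friction and masses are not known exactly. Their poses are not given: they have to be found in the camera images.
- fixture: the board test fixture, fixed: an aluminium plate 280 x 260 x 14 mm with the mechanisms on it. Origin: centre of its underside, on the bench. x points from handle to bay (away from the robot), y the way the module leaves, z up. Apart from tab and handle all is under 54 mm high. Two steel guides 23 mm high lie 31 mm either side of the handle line; a white scale rail 28 mm high at y = +70 mm
- module: the green circuit module, loose, 50 mm (fixture x) x 60 mm (fixture y) x 22 mm high with its heat sink, about 0.12 kg. Origin: centre of its underside. It stands on the plate (14 mm above the bench) in the open-ended bay, gripped lightly by a sprung pad, its front half sticking out of the bay's mouth
- bay_mouth (a point): the middle of the bay's mouth, on the plate's top; axes as the fixture's. The module leaves along +y; it is completely out when its origin is more than 30 mm beyond this point. A low rubber stop stands 94 mm beyond it
- ejector (a joint): travel of the ejector in m along the fixture's +y: 0 at rest, end stop at 0.060. Its spring resists with about 2.4 N at first and 7 N at the end, plus up to about 8 N for the module; it springs back by itself. The module is completely out of the bay from 0.047 on
- eject_tab (a point): the ejector's orange tab, an upright plate 30 mm wide (fixture x), 10 mm thick (fixture y), from 17 to 76 mm above the bench. This point is in the middle of the face to press (its -y face), 60 mm above the bench; it moves with the tab. Press along the fixture's +y; the plate behind the tab is free for 35 mm
- carriage (a joint): travel of the contact carriage in m along the fixture's -x (towards the handle): 0 at rest, end stop at 0.095. The spring pulls it back with about 4 N at first, 8 N at 0.04 and 10.5 N at 0.07
- handle (a point): top centre of the carriage's black handle, an upright plate 12 mm thick (fixture x), 50 mm wide (fixture y), from 31 to 83 mm above the bench; moves with it. Its rod, 31 mm high, lies below and behind it; the blue contact head stands 54 mm clear behind it (+x), in front of it (-x) is free
- pointer (a point): tip of the red pointer, a 4 mm bar beside the handle's foot (68 mm to the +y side of the handle's centre, at the handle's own x), 39 mm above the bench; moves with the carriage
- mark: the green clip on the white scale rail, fixed for the job, 12 mm long (fixture x) x 36 mm x 5 mm; origin: centre of its underside, axes as the fixture's. The pointer, at rest 40 to 70 mm away in fixture +x, passes just above it; it stands over the clip when within 6 mm of its centre along fixture x
- meter: yellow multimeter lying flat, 150 x 75 x 46 mm, beside the fixture; bystander. Origin: centre of its underside
- parts_bin: blue open parts bin 160 x 100 x 60 mm, beside the fixture; bystander. Origin: centre of its underside
- cleaner: small white jar with a red cap, 54 mm across, 85 mm high, behind the fixture; bystander. Origin: centre of its underside
There are look-alikes about, which are no part of the job. Leave any blue or yellow look-alike of the module alone.

How it is judged:
On the way, in this order (a step that is already met when the one before it is completed fails the run):
1. the module has been pushed completely out of the bay while the carriage is at rest (y of module in the frame of bay_mouth above 0.03 m and value of joint carriage below 0.02 m), for 0.1 s.
2. the ejector has sprung back (value of joint ejector below 0.008 m), for 0.1 s.
3. the carriage is held by the fingers with the pointer over the green clip (x of pointer in the frame of mark between -0.006 and 0.006 m and contact force between the fingers and carriage above 3 N), for 0.5 s.
At the end, for the whole second after the job is handed in: Through the last second: fingers hold the carriage (over 3 N), still, pointer within 6 mm of the clip's middle; module flat and still on the plate, origin 30 to 75 mm beyond the mouth and within 30 mm sideways; ejector within 8 mm of rest; bystanders moved under 20 mm (all of step 3 and y of module in the frame of bay_mouth between 0.03 and 0.075 m and x of module in the frame of bay_mouth between -0.03 and 0.03 m and angle between module's own z axis and vertical below 0.15 rad and z of module in the frame of bay_mouth below 0.01 m and value of joint ejector below 0.008 m and velocity of joint carriage between -0.01 and 0.01 m/s and linear speed of module below 0.02 m/s and distance of each of meter, parts_bin, cleaner from where it was at the start of the episode below 0.02 m); the arm keeps its last pose, push and grip.
It fails at once if the robot touches the module (contact force between any of the fingers, the arm and module above 1 N).
It fails at once if a bystander is pushed more than 20 mm (distance of any of meter, parts_bin, cleaner from where it was at the start of the episode above 0.02 m).
It also fails if it takes over 56 s, if anything falls off the work surface, if the arm or the gripper's body presses on something with over 40 N, if the wrist force passes 120 N, or if a joint passes its speed limit or range.

ROBOT

A 6-joint arm with a two-finger parallel gripper is mounted at the origin on the work surface. World frame = base frame: x ahead of the robot, y to its left, z up, the work surface at z = 0. Lengths are in m, angles in rad, forces in N, time in s.
With the tool pointing down it reaches from about 0.4 to 0.825 m from the base axis. Payload 7 kg.
Tool frame: the origin (TCP) lies midway between the tips of the shut fingers; the grasp point (between the pads) lies arm.hold_point_z behind it (arm.hold_point_z is the distance from the TCP to the grasp point, in m); z points along the fingers, y is the line along which they close (so a half turn about z gives the same grasp; the last joint's range is limited). The gripper opens to 88 mm and grips with 3 to 60 N. Pads are 19 mm wide; open, the fingers measure 130 mm over their backs; the gripper's body (78 mm by 193 mm) begins 47 mm behind the grasp point.
Start: joints at [-0.939, 0.359, 0.012, 0, -1.224, -0.288], TCP at [0.227, -0.635, 0.187] pointing down, gripper open.
Joint ranges: [-3.07, 3.07], [-1.43, 2.12], [-1.02, 1.25], [-3.03, 1.67], [-3.05, -0], [-3.03, 3.03]. Speed limits (rad/s): [2.39, 2.39, 3.01, 3.14, 3.14, 3.14].

INTERFACE

Orientations are given as [roll, pitch, yaw] about the fixed x, y, z axes, in that order (R = Rz(yaw) Ry(pitch) Rx(roll)).
In Python, from station import arm gives the robot as it stands.
- The arm moves only by the shell command python3 -m crank 'ROWS' [OPENING] [FORCE]. ROWS is JSON, a list that holds one entry, the list of rows, each a list of 4 numbers: the shift along the tool's x, y, z in units of 25 mm (1.0 is 25 mm), then the turn about the tool's z in units of 5 degrees (1.0 is 5 degrees). A call has 1 to 12 rows; each row is the pose to reach, as a shift and turn from the pose commanded when the call began, along the tool's axes at that moment; what a row does not reach only later rows make up. A row lasts 1/8 s, in which the tool goes at most 62.5 mm and 10.7 degrees, less where a joint would pass 70% of its speed; a pose out of reach is approached as far as the arm can. A call with a gripper value outside its range is refused whole. OPENING is the closure, from 0 (fully open) to 1 (shut), set as the call begins (- or left out, the last holds). The fingers move at their own pace and stop on an object; FORCE is the grip in N (left out, the last holds). Time passes only in rows, so rows that repeat a pose let the fingers close. It gives the time, the measured TCP pose, the force, the opening and the grip force at its end, in the units of the state.
- arm.get_state(): the state, without advancing time (a new reading comes with each control period).
- arm.grab_frame(name): name is "scene" or "top" or "wrist"; returns (picture, depth): 384x512x3 uint8, red, green, blue; 384x512 float32, m along the optical axis (not along the pixel's ray), 0 where there is no reading.
- arm.get_calibration(name): a dict with "mtx" (3x3 intrinsics, pixels), "R" (3x3) and "t" (3): a world point X has camera coordinates R X + t; the wrist camera has in their place "mount" (4x4, takes a point from camera to tool coordinates, whose origin is the TCP and whose axes are the flange's). Camera axes: x right, y down, z forward; pixel columns grow to the right and rows downward; lengths in m; the calibration is good to about 2 mm. A picture is of the moment at which its call begins: read the wrist's pose just before it. get_calibration takes no time and is no camera call.
- arm.job_done(): hands the job in; it is judged then, once.
Trained networks look in the newest picture that a camera, given by its name, has taken for a name from the list of things; names that differ only in an ending like _2 or _b are one class to them, and where a whole thing is asked for, a point or a joint stands for the part that bears it (a point fixed in the world has none). Each returns a list of dicts, best first, with "score" (0 to 1); they miss things now and then, are a little off and sometimes report something else, mostly with a low value. They report only what shows in the picture. A call takes as long as a camera call. They do not tell look-alikes from the thing itself.
- arm.recognise(thing, camera): "extent" ([left, top, width, height] in pixels, round what is visible of it).
- arm.trace(thing, camera): "mask" (384x512 bool, what is visible of it) and "extent" ([left, top, width, height] in pixels, round what is visible of it).
The state is a dict: "t": time; "q": joint angles; "qd": joint speeds; "joint_efforts": joint torques, N m; "eef_pos": TCP position; "ee_rot": TCP orientation; "force": force on the tool from outside, world axes, zero at the start; "moment": the same for the moment, N m; "width": finger opening in m; "gripper_force": force on a finger pad.
Only numpy, scipy, OpenCV 4.12 (cv2) and the standard library are available. Lean on these libraries where they do the work, as an engineer would, in place of code of your own. Each camera call takes 0.05 s, during which the arm holds its last target. There are 200 camera calls.

## Working session

There is one attempt and no reset: what is moved stays moved. The work goes in short steps, Python scripts to look and compute and a shell command to move; the robot and the scene stay as the last step left them, time stands still between calls to the robot, and variables do not carry over. Pictures are saved under pics/ and viewed, at most 10 in all, crops included, and the job is handed in when it is done.

```bash
mkdir -p pics
cat > h.py <<'E'
import numpy as np, cv2
from station import arm
def world(cam,depth,mask,st=None):
    c=arm.get_calibration(cam);K=c["mtx"]
    v,u=np.nonzero(mask&(depth>0));d=depth[v,u]
    P=np.c_[(u-K[0][2])/K[0][0]*d,(v-K[1][2])/K[1][1]*d,d]
    if cam=="wrist":
        from scipy.spatial.transform import Rotation as R
        M=np.array(c["mount"]);P=P@M[:3,:3].T+M[:3,3]
        return P@R.from_euler('xyz',st["ee_rot"]).as_matrix().T+st["eef_pos"]
    return (P-np.array(c["t"]))@np.array(c["R"])
E
python3 - <<'E'
from h import *
s=arm.get_state();print({k:np.round(v,3) for k,v in s.items()},arm.hold_point_z)
for c in("top","scene"):
    p,d=arm.grab_frame(c);cv2.imwrite(f"pics/{c}0.png",p[:,:,::-1]);np.save(c+"d.npy",d)
    for t in("module","eject_tab","handle","pointer","mark","meter","parts_bin","cleaner","fixture"):
        for r in arm.trace(t,c)[:2]:
            W=world(c,d,r["mask"])
            if len(W): print(c,t,round(r["score"],2),r["extent"],np.round(np.median(W,0),3),np.round(np.percentile(W,2,0),3),np.round(np.percentile(W,98,0),3))
E
```

```text
{'t': np.float64(0.0), 'q': array([-0.939,  0.359,  0.011, -0.   , -1.224, -0.288]), 'qd': array([-0.   , -0.001,  0.002,  0.   ,  0.   ,  0.   ]), 'joint_efforts': array([ 2.0000e-03, -5.8272e+01,  2.9305e+01,  6.9970e+00,  7.0000e-03,
       -0.0000e+00]), 'eef_pos': array([ 0.227, -0.635,  0.186]), 'ee_rot': array([ 3.14 , -0.   , -2.798]), 'force': array([-0.596,  0.294, -0.646]), 'moment': array([-0.028, -0.003, -0.009]), 'gripper_force': np.float64(0.0), 'width': np.float64(0.088)} 0.0188
top module 0.9 [362.4, 148.7, 14.5, 21.9] [ 0.698 -0.306  0.017] [ 0.67  -0.332  0.006] [ 0.729 -0.282  0.025]
top module 0.82 [122.1, 218.4, 23.7, 23.7] [0.49  0.326 0.016] [0.461 0.302 0.   ] [0.52  0.353 0.025]
top eject_tab 0.59 [244.0, 152.7, 27.0, 32.9] [ 0.669 -0.016  0.026] [ 0.622 -0.035  0.012] [0.701 0.027 0.079]
top handle 0.63 [205.5, 161.0, 30.8, 44.5] [0.633 0.082 0.053] [0.565 0.049 0.026] [0.663 0.118 0.085]
top pointer 0.91 [210.0, 161.3, 31.2, 42.7] [0.631 0.081 0.053] [0.564 0.049 0.012] [0.665 0.113 0.085]
top meter 0.74 [316.7, 171.4, 38.6, 64.9] [ 0.568 -0.206  0.036] [ 
[... 890 characters left out ...]
4 0.047 0.011] [0.668 0.138 0.082]
scene pointer 0.66 [232.1, 212.0, 63.8, 44.5] [0.633 0.089 0.051] [0.569 0.052 0.013] [0.667 0.134 0.082]
scene meter 0.59 [178.6, 128.5, 66.1, 51.0] [ 0.576 -0.192  0.034] [ 0.495 -0.248 -0.   ] [ 0.644 -0.162  0.043]
scene parts_bin 0.74 [276.1, 291.7, 112.8, 92.3] [0.631 0.318 0.002] [ 0.564  0.273 -0.001] [0.726 0.371 0.059]
scene parts_bin 0.28 [190.0, 180.5, 165.6, 140.5] [0.614 0.113 0.013] [ 0.466 -0.047  0.002] [0.757 0.231 0.063]
scene cleaner 0.88 [160.3, 210.6, 31.1, 46.1] [ 0.765 -0.003  0.062] [ 0.739 -0.041  0.001] [0.787 0.008 0.085]
scene fixture 0.7 [188.9, 180.9, 164.8, 135.7] [0.614 0.114 0.013] [ 0.468 -0.045  0.008] [0.756 0.231 0.064]
```

Run:
```python
import cv2,numpy as np
a=cv2.imread("pics/top0.png")[115:270,150:300];b=cv2.imread("pics/scene0.png")[165:330,170:370]
a=cv2.resize(a,(581,600),interpolation=cv2.INTER_CUBIC)
b=cv2.resize(b,(727,600),interpolation=cv2.INTER_CUBIC)
cv2.imwrite("pics/topc.png",a);cv2.imwrite("pics/scenec.png",b)
```

```text
(no output)
```

View pics/topc.png

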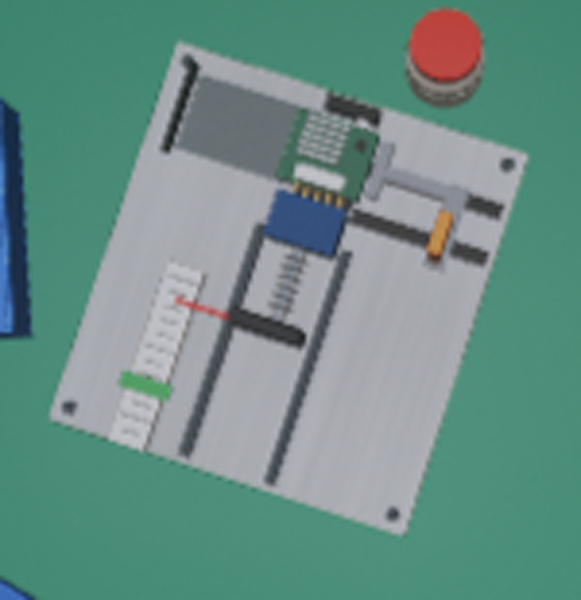

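View pics/scenec.png

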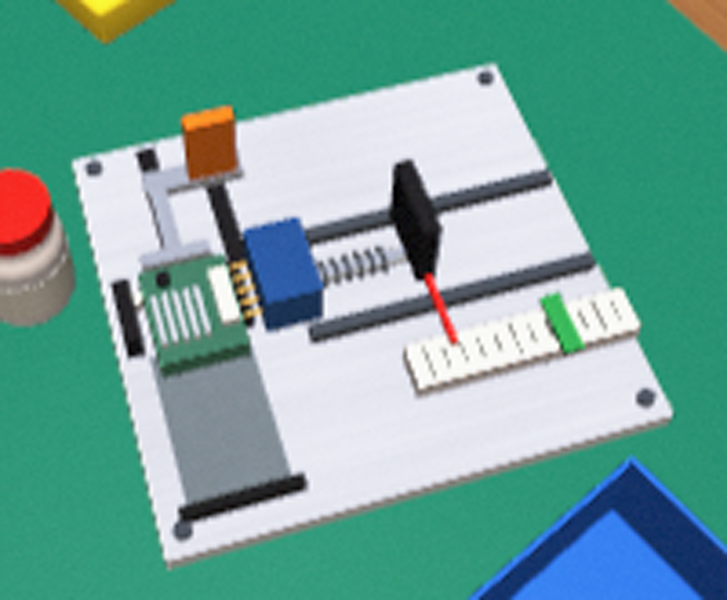

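The top crop shows the fixture turned by about -17°. The orange tab is at crop (440,235), the handle at (268,328), the pointer tip at (178,299) and the green clip at (146,385). The scene crop agrees with it. Next I'll measure these by colour and depth.

```bash
cat >> h.py <<'E'
def rep(n,W,T):
    if len(W)<3: print(n,"few");return
    F=(W-[*T[0],0])@T[1]
    print(n,len(W),"world",np.round(np.median(W,0),4),"fix mid",np.round((np.percentile(F,3,0)+np.percentile(F,97,0))/2,4),"lo",np.round(np.percentile(F,3,0),4),"hi",np.round(np.percentile(F,97,0),4))
def parts(p,W,ok,T):
    h=cv2.cvtColor(p,cv2.COLOR_RGB2HSV).astype(int);hh,ss,vv=[h[...,i][ok] for i in range(3)]
    F=(W-[*T[0],0])@T[1]
    i=(abs(F[:,0])<.135)&(abs(F[:,1])<.125)
    rep("tab",W[i&(hh>7)&(hh<20)&(ss>150)&(W[:,2]>.03)],T)
    rep("tabtop",W[i&(hh>7)&(hh<20)&(ss>150)&(W[:,2]>.071)],T)
    rep("handle",W[i&(vv<75)&(W[:,2]>.06)&(F[:,0]<.06)],T)
    rep("pointer",W[i&((hh<5)|(hh>174))&(ss>120)&(W[:,2]>.025)],T)
    rep("clip",W[i&(hh>50)&(hh<75)&(ss>130)&(W[:,2]>.022)&(F[:,0]<.03)&(F[:,1]>.04)],T)
    rep("module",W[i&(hh>45)&(hh<88)&(ss>70)&(W[:,2]>.02)&(F[:,0]>.03)],T)
    rep("blue",W[i&(hh>100)&(hh<125)&(ss>110)&(W[:,2]>.03)],T)
E
python3 - <<'E'
from h import *
p=cv2.imread("pics/top0.png")[:,:,::-1].copy();d=np.load("topd.npy");ok=d>0
W=world("top",d,ok);h=cv2.cvtColor(p,cv2.COLOR_RGB2HSV)[ok].astype(int)
i=(W[:,2]>.007)&(W[:,2]<.02)&(h[:,1]<60)&(h[:,2]>90)&(W[:,0]>.42)&(W[:,0]<.79)&(W[:,1]>-.12)&(W[:,1]<.26)
r=cv2.minAreaRect((W[i,:2]*1000).astype(np.float32));print(r,cv2.boxPoints(r))
b=cv2.boxPoints(r)/1000;
e=[b[1]-b[0],b[2]-b[1]];a=[np.arctan2(v[1],v[0]) for v in e]
L=[np.linalg.norm(v) for v in e]
v=e[int(L[1]>L[0])]; v=v*np.sign(v[0]);y=np.arctan2(v[1],v[0])
R=np.array([[np.cos(y),-np.sin(y),0],[np.sin(y),np.cos(y),0],[0,0,1]])
T=(np.array(r[0])/1000,R);np.savez("fix.npz",c=T[0],R=R,y=y);print(T[0],np.degrees(y),L)
print(arm.get_calibration("top")["t"])
parts(p,W,ok,T)
p=cv2.imread("pics/scene0.png")[:,:,::-1].copy();d=np.load("scened.npy");ok=d>0;print();parts(p,world("scene",d,ok),ok,T)
E
```

```text
((616.9267578125, 82.45597839355469), (260.36077880859375, 301.18878173828125), 72.80255889892578) [[434.57535    2.621292]
 [722.2985   -86.429794]
 [799.2782   162.29066 ]
 [511.555    251.34175 ]]
[0.61692676 0.08245598] -17.197437 [np.float32(0.30118883), np.float32(0.2603608)]
[-0.00461851  0.58344821  1.17946941]
tab 25 world [ 0.6363 -0.0207  0.0761] fix mid [ 0.0485 -0.0914  0.0755] lo [ 0.0355 -0.0946  0.0717] hi [ 0.0616 -0.0881  0.0792]
tabtop 24 world [ 0.6377 -0.0207  0.0763] fix mid [ 0.0485 -0.0917  0.0761] lo [ 0.0355 -0.0946  0.073 ] hi [ 0.0616 -0.0889  0.0793]
handle 87 world [0.5726 0.0946 0.0816] fix mid [-0.0456 -0.0018  0.0802] lo [-0.0509 -0.0249  0.0741] hi [-0.0403  0.0213  0.0863]
pointer 7 world [0.5883 0.1438 0.0365] fix mid [-0.0453  0.0456  0.0373] lo [-0.0461  0.0322  0.0339] hi [-0.0444  0.059   0.0408]
clip few
module 171 world [0.6933 0.0438 0.0297] fix mid [0.0832 0.001  0.0294] lo [ 0.0603 -0.0274  0.0255] hi [0.106  0.0293 0.0334]
blue 224 world [0.6458 0.0709 0.0534] fix mid [ 0.0307 -0.0018  0.0528] lo [ 0.0155 -0.0243  0.0485] hi [0.0459 0.020
[... 219 characters left out ...]
lo [ 0.036  -0.0938  0.0718] hi [ 0.0624 -0.0841  0.076 ]
handle 190 world [0.5772 0.1021 0.0803] fix mid [-0.0451  0.0033  0.0722] lo [-0.0501 -0.0198  0.0615] hi [-0.0401  0.0264  0.0829]
pointer 46 world [0.5862 0.1382 0.0379] fix mid [-0.0456  0.0459  0.0377] lo [-0.0478  0.0256  0.0355] hi [-0.0433  0.0661  0.0399]
clip 80 world [0.5348 0.1825 0.0314] fix mid [-0.1079  0.0714  0.0311] lo [-0.1127  0.0551  0.0294] hi [-0.1031  0.0878  0.0328]
module 398 world [0.6984 0.0719 0.0283] fix mid [0.0836 0.0032 0.0267] lo [ 0.0608 -0.0263  0.0224] hi [0.1063 0.0327 0.031 ]
blue 449 world [0.6489 0.0813 0.0521] fix mid [0.0308 0.0025 0.0443] lo [ 0.015  -0.0208  0.034 ] hi [0.0466 0.0258 0.0545]
```

```bash
cat >> h.py <<'E'
from scipy.spatial.transform import Rotation as Ro
def fix():
    z=np.load("fix.npz");return (z["c"],z["R"])
def units(fx,fy,z,turn=True):
    "rows units to reach fixture-frame x,y and world z, tool y along fixture -x"
    s=arm.get_state();T=fix();y=float(np.load("fix.npz")["y"])
    g=np.array([*T[0],0])+T[1]@[fx,fy,0];g[2]=z
    R=Ro.from_euler('xyz',s["ee_rot"]).as_matrix()
    d=R.T@(g-s["eef_pos"])/.025
    tx=np.degrees(np.arctan2(R[1,1],R[0,1]));a=(np.degrees(y)+180-tx+180)%360-180
    print("goal",np.round(g,4),"units",np.round(d,2),"turn",round(-a/5,2))
E
python3 - <<'E'
from h import *
units(.0485,-.125,.17)
E
```

```text
goal [ 0.6263 -0.0513  0.17  ] units [-22.9   16.62   0.69] turn -10.62
```

```bash
python3 -m crank '[[[-2,1.4,0,-0.9],[-4,2.8,0,-1.8],[-6,4.2,0,-2.7],[-8,5.7,0,-3.6],[-10,7.2,0,-4.5],[-12,8.6,0,-5.4],[-14,10.1,0.2,-6.4],[-16,11.6,0.4,-7.4],[-18,13.0,0.6,-8.4],[-20,14.5,0.7,-9.4],[-21.8,15.8,0.7,-10.2],[-22.9,16.6,0.7,-10.6]]]' 1 20
python3 -m crank '[[[0,0,0,0],[0,0,0,0]]]'
python3 - <<'E'
from h import *
units(.0485,-.125,.17)
s=arm.get_state();p,d=arm.grab_frame("wrist");cv2.imwrite("pics/w1.png",p[:,:,::-1])
ok=d>0;W=world("wrist",d,ok,s);T=fix();parts(p,W,ok,T)
E
```

```text
t: 2.5
eef_pos: [0.6278, -0.0494, 0.1696]
ee_rot: [-3.142, 0.0, -1.869]
force: [0.4, -0.1, 1.1]
width: 0.0002
gripper_force: 0.0
t: 2.75
eef_pos: [0.6262, -0.052, 0.1696]
ee_rot: [3.141, -0.0, -1.873]
force: [-0.1, 0.5, 0.7]
width: 0.0004
gripper_force: 0.0
goal [ 0.6263 -0.0513  0.17  ] units [-0.03  0.01 -0.02] turn -0.02
tab 420 world [ 0.6358 -0.0223  0.0706] fix mid [ 0.049  -0.092   0.0542] lo [ 0.0366 -0.0963  0.0321] hi [ 0.0614 -0.0877  0.0763]
tabtop 205 world [ 0.636  -0.0201  0.075 ] fix mid [ 0.0485 -0.0918  0.0739] lo [ 0.0356 -0.0961  0.0714] hi [ 0.0614 -0.0875  0.0764]
handle 909 world [ 0.5866 -0.0152  0.2868] fix mid [ 0.01   -0.1122  0.276 ] lo [-0.0319 -0.1239  0.2537] hi [ 0.0519 -0.1006  0.2984]
pointer few
clip few
module few
blue few
```

View pics/w1.png

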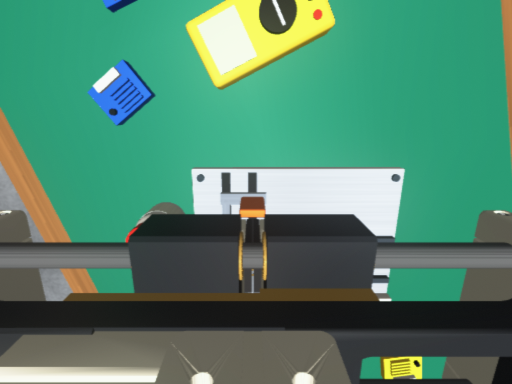

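The wrist picture shows the plate edge level (row 168) and the orange tab at (253,206), with clear space on its press side. The wrist tab position agrees with the top view to about 1 mm. I'll go down and press.

```bash
python3 -m crank '[[[0,0,1.2,0],[0,0,2.4,0],[0,0,3.6,0],[0,0,4.5,0],[0,0,4.85,0],[0,0,4.85,0],[-0.4,0,4.85,0],[-0.6,0,4.85,0],[-0.8,0,4.85,0],[-1,0,4.85,0],[-1.15,0,4.85,0],[-1.3,0,4.85,0]]]'
python3 -m crank '[[[-0.15,0,0,0],[-0.3,0,0,0],[-0.45,0,0,0],[-0.6,0,0,0],[-0.75,0,0,0],[-0.9,0,0,0],[-1.05,0,0,0],[-1.2,0,0,0]]]'
python3 - <<'E'
from h import *
units(.0485,-.055,.048)
p,d=arm.grab_frame("scene");cv2.imwrite("pics/s2.png",cv2.resize(p[165:330,170:370,::-1],(727,600)))
ok=d>0;parts(p,world("scene",d,ok),ok,fix())
E
```

```text
t: 4.3
eef_pos: [0.6363, -0.0205, 0.0485]
ee_rot: [3.141, -0.0, -1.873]
force: [-0.0, 0.2, 0.0]
width: 0.0005
gripper_force: 0.0
t: 5.3
eef_pos: [0.6452, 0.0081, 0.0485]
ee_rot: [3.142, -0.0, -1.873]
force: [0.2, -1.0, 0.7]
width: 0.0006
gripper_force: 0.0
goal [0.647  0.0156 0.048 ] units [-0.31  0.02  0.02] turn -0.02
tab 103 world [ 0.6458 -0.0112  0.044 ] fix mid [ 0.0439 -0.0341  0.1089] lo [ 0.0062 -0.0861  0.0311] hi [0.0816 0.0179 0.1866]
tabtop 36 world [0.6555 0.0258 0.1804] fix mid [0.026  0.0143 0.2591] lo [-0.0317 -0.0813  0.0867] hi [0.0836 0.1099 0.4316]
handle 7080 world [0.6434 0.0675 0.4077] fix mid [-0.0272  0.021   0.3079] lo [-0.1123 -0.0767  0.1109] hi [0.058  0.1187 0.5049]
pointer 46 world [0.5859 0.1375 0.0375] fix mid [-0.0458  0.0456  0.0377] lo [-0.048   0.0256  0.0354] hi [-0.0436  0.0656  0.0401]
clip 80 world [0.5353 0.1829 0.0316] fix mid [-0.1078  0.0711  0.0315] lo [-0.1129  0.055   0.0296] hi [-0.1026  0.0872  0.0334]
module 483 world [0.6979 0.0586 0.0286] fix mid [ 0.0872 -0.0135  0.1485] lo [ 0.0597 -0.0597  0.0219] hi [0.1147 0.0326 0.2752]
blue 445 world [0.6491 0.0805 0.0521] fix mid [0.031  0.0023 0.0442] lo [ 0.0154 -0.0212  0.034 ] hi [0.0465 0.0259 0.0544]
```

View pics/s2.png

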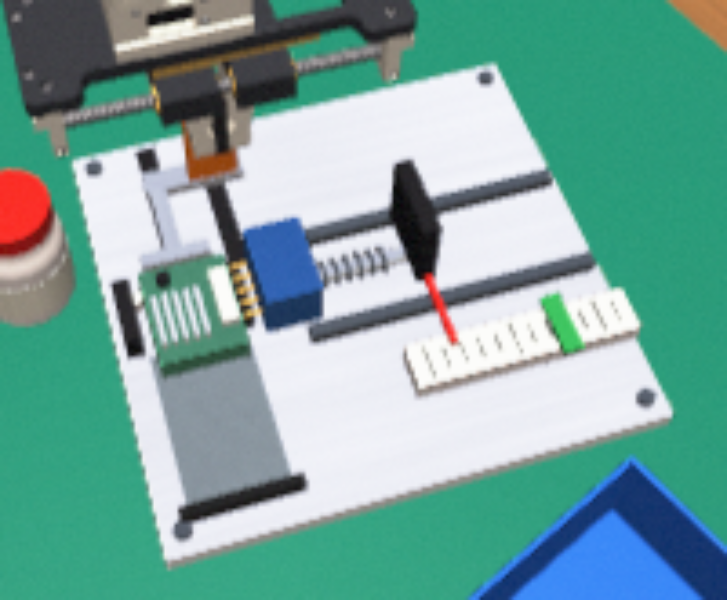

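The picture shows the tab and module at their old places with the fingers on the tab. That doesn't match the reported TCP, so I'll check whether the picture is stale before going on.

Run:
```python
from h import *
c=arm.get_calibration("scene");s=arm.get_state();K=np.array(c["mtx"])
print(s["t"],s["eef_pos"],s["force"])
for P in(s["eef_pos"],[.6262,-.052,.0485],[.6363,-.0205,.0485],[.636,-.020,.076]):
    q=K@(np.array(c["R"])@np.array(P)+c["t"]);q=q[:2]/q[2];print(q,(q-[170,165])*3.635)
for n in(3,):
    p,d=arm.grab_frame("scene");cv2.imwrite("pics/s3.png",cv2.resize(p[165:330,170:370,::-1],(727,600)))
s=arm.get_state();print(s["t"],s["eef_pos"],s["force"])
```

```text
5.35 [0.64546004 0.00845387 0.04851002] [1.07819836 0.20340454 0.57146476]
[230.25695431 214.62758059] [219.03402891 180.39625543]
[223.27529986 192.13155441] [193.65571499  98.62320028]
[226.8018738  203.59201398] [206.47481127 140.28197083]
[226.33405522 195.60796068] [204.77429074 111.25993706]
5.4 [0.64538954 0.00825779 0.04849727] [0.36561244 0.56721808 0.3697792 ]
```

View pics/s3.png

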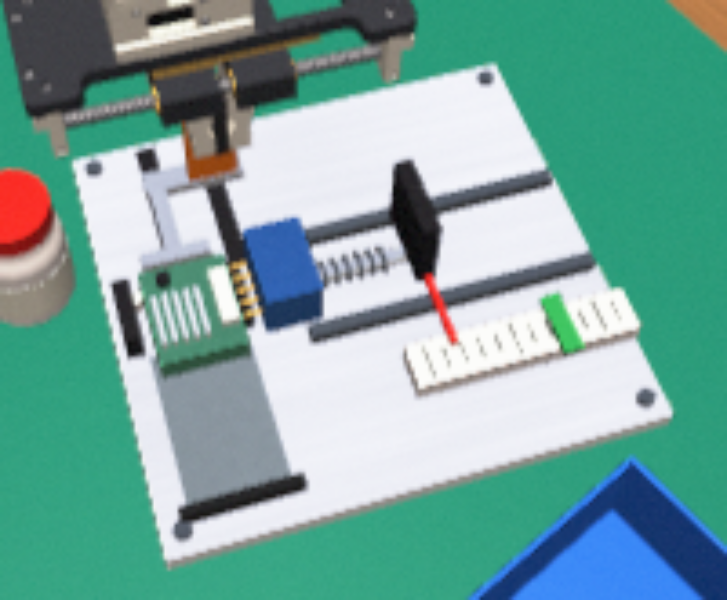

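Run:
```python
from h import *
p,d=arm.grab_frame("scene");ok=d>0
c=p[185:225,205:245];cv2.imwrite("pics/s4.png",cv2.resize(c[:,:,::-1],(600,600),interpolation=cv2.INTER_NEAREST))
T=fix()
for v in range(190,219,3):
    for u in (224,228,232,235):
        m=np.zeros_like(ok);m[v,u]=1
        W=world("scene",d,m);
        if len(W): print(v,u,p[v,u],np.round((W[0]-[*T[0],0])@T[1],3),end=" | ")
    print()
print(np.round((np.array(arm.get_state()["eef_pos"])-[*T[0],0])@T[1],4))
s=arm.get_state();p,d=arm.grab_frame("top");cv2.imwrite("pics/t4.png",cv2.resize(p[115:270,150:300,::-1],(581,600)))
```

```text
190 224 [65 64 70] [ 0.064 -0.026  0.176] | 190 228 [49 50 53] [ 0.057 -0.024  0.175] | 190 232 [100  94  90] [ 0.048 -0.03   0.165] | 190 235 [39 34 33] [ 0.045 -0.023  0.172] | 
193 224 [35 35 39] [ 0.065 -0.022  0.172] | 193 228 [33 37 36] [ 0.057 -0.023  0.168] | 193 232 [95 90 83] [ 0.045 -0.051  0.131] | 193 235 [41 42 42] [ 0.045 -0.024  0.164] | 
196 224 [27 28 30] [ 0.065 -0.023  0.163] | 196 228 [44 43 43] [ 0.058 -0.024  0.159] | 196 232 [80 75 69] [ 0.045 -0.051  0.123] | 196 235 [145 135 123] [ 0.039 -0.051  0.12 ] | 
199 224 [146 136 126] [ 0.061 -0.052  0.118] | 199 228 [80 75 70] [ 0.053 -0.055  0.111] | 199 232 [99 94 84] [ 0.045 -0.052  0.112] | 199 235 [146 135 124] [ 0.04  -0.05   0.112] | 
202 224 [146 137 123] [ 0.062 -0.051  0.11 ] | 202 228 [172 161 146] [ 0.053 -0.052  0.105] | 202 232 [51 48 46] [ 0.046 -0.051  0.103] | 202 235 [147 136 124] [ 0.04  -0.052  0.101] | 
205 224 [147 136 125] [ 0.062 -0.05   0.102] | 205 228 [142 131 120] [ 0.054 -0.051  0.097] | 205 232 [43 38 36] [ 0.046 -0.051  0.095] | 205 235 [163 158 155] [ 0.04  -0.051  0.093] | 
208 224 [139 103  85] [ 0.063 -0.049  0.093] | 208 228 [146  68  18] [ 0.049 -0.085  0.042] | 208 232 [147  72  22] [ 0.04  -0.084  0.04 ] | 208 235 [175 162 167] [ 0.031 -0.096  0.022] | 
211 224 [148  70  19] [ 0.058 -0.086  0.034] | 211 228 [149  72  26] [ 0.049 -0.084  0.034] | 211 232 [145  71  22] [ 0.041 -0.084  0.03 ] | 211 235 [158 145 148] [ 0.033 -0.088  0.022] | 
214 224 [152 119 116] [ 0.059 -0.084  0.026] | 214 228 [140 138 146] [ 0.05  -0.082  0.026] | 214 232 [151 150 155] [ 0.041 -0.085  0.018] | 214 235 [192 193 203] [ 0.035 -0.083  0.018] | 
217 224 [220 221 230] [ 0.059 -0.084  0.014] | 217 228 [44 40 44] [ 0.051 -0.083  0.013] | 217 232 [150 150 160] [ 0.042 -0.08   0.014] | 217 235 [240 241 247] [ 0.036 -0.079  0.012] | 
[ 0.049  -0.0627  0.0485]
```

View pics/s4.png

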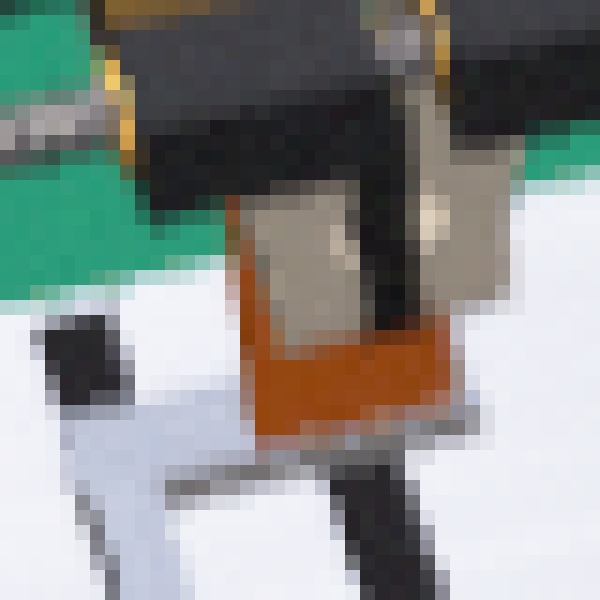

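The fingers are really about 40 mm higher than I assumed: in the scene depth the tips sit at z≈0.09, and the tab and module are untouched. So the fingers passed over the tab. I'll check the tips against the wrist and top depth.

Run:
```python
from h import *
T=fix()
s=arm.get_state();print(s["eef_pos"])
for c in("wrist","scene"):
    p,d=arm.grab_frame(c);ok=d>0
    W=world(c,d,ok,s);F=(W-[*T[0],0])@T[1]
    i=(abs(F[:,0]-.049)<.03)&(abs(F[:,1]+.0627)<.016)&(F[:,2]>.03)
    print(c,i.sum(),np.round(np.percentile(F[i,2],[0,2,10,25,50,75]),3))
    f=F[i&(F[:,2]<.12)]; print(np.round(np.percentile(f,[3,97],axis=0),3) if len(f) else "")
c=arm.get_calibration("wrist");print(np.round(c["mount"],4))
M=np.linalg.inv(c["mount"]);
for z in(0,-.04):
    q=np.array(c["mtx"])@(M@[0,0,z,1])[:3];print(z,q[:2]/q[2],q[2])
v=[(int(y),d.shape and None) for y in ()]
p,d=arm.grab_frame("wrist");print(np.round(d[200:330:8,253],3),np.round(d[200:330:8,245],3))
```

```text
[0.64515095 0.00792663 0.04847268]
wrist 1014 [0.087 0.09  0.097 0.106 0.133 0.134]
[[ 0.043 -0.075  0.09 ]
 [ 0.055 -0.071  0.119]]
scene 239 [0.088 0.09  0.094 0.1   0.111 0.122]
[[ 0.034 -0.056  0.09 ]
 [ 0.065 -0.05   0.119]]
[[ 4.000e-04 -9.649e-01 -2.627e-01  7.110e-02]
 [ 1.000e+00  7.000e-04 -1.100e-03  3.000e-04]
 [ 1.200e-03 -2.627e-01  9.649e-01 -1.967e-01]
 [ 0.000e+00  0.000e+00  0.000e+00  1.000e+00]]
0 [252.18050257 212.81018238] 0.2084831147366741
-0.04 [252.08524472 234.8180081 ] 0.16988766651229972
[0.243 0.244 0.246 0.248 0.25  0.253 0.084 0.083 0.084 0.126 0.127 0.128
 0.075 0.068 0.065 0.062 0.061] [0.242 0.245 0.246 0.156 0.152 0.14  0.084 0.083 0.083 0.126 0.127 0.129
 0.075 0.067 0.066 0.063 0.059]
```

Both cameras put the tips at z≈0.088, so the real fingertips end 40 mm short of the reported TCP. I'll aim the reported z 40 mm lower from here. First I'll back off over the tab, go down behind it, then check before pressing.

```bash
python3 -m crank '[[[0,0,-0.8,0],[1,0,-0.8,0],[2.2,0,-0.8,0],[2.4,0,-0.6,0],[2.4,0,0.3,0],[2.4,0,1,0],[2.4,0,1.5,0],[2.4,0,1.6,0],[2.4,0,1.6,0]]]'
python3 - <<'E'
from h import *
T=fix();units(.0487,-.108,.008)
p,d=arm.grab_frame("scene");ok=d>0
W=world("scene",d,ok);F=(W-[*T[0],0])@T[1]
i=(abs(F[:,0]-.049)<.03)&(abs(F[:,1]+.1227)<.016)&(F[:,2]>.03);print(i.sum(),np.round(np.percentile(F[i,2],[0,2,10,50]),3))
E
```

```text
t: 6.78
eef_pos: [0.6276, -0.0493, 0.0086]
ee_rot: [-3.142, -0.0, -1.872]
force: [-0.1, 0.1, 0.9]
width: 0.0003
gripper_force: 0.0
goal [ 0.6315 -0.0351  0.008 ] units [-0.59  0.02  0.02] turn -0.02
196 [0.05  0.053 0.056 0.071]
```

```bash
python3 -m crank '[[[-0.25,0,0,0],[-0.5,0,0,0],[-0.7,0,0,0],[-0.9,0,0,0],[-1.1,0,0,0],[-1.3,0,0,0],[-1.5,0,0,0],[-1.7,0,0,0],[-1.9,0,0,0],[-2.1,0,0,0],[-2.3,0,0,0],[-2.5,0,0,0]]]'
python3 -m crank '[[[-0.15,0,0,0],[-0.25,0,0,0],[-0.25,0,0,0],[-0.25,0,0,0]]]'
python3 - <<'E'
from h import *
T=fix();units(.0487,-.054,.008)
p,d=arm.grab_frame("scene");cv2.imwrite("pics/s5.png",cv2.resize(p[165:330,170:370,::-1],(727,600)))
ok=d>0;parts(p,world("scene",d,ok),ok,T)
E
```

```text
t: 8.32
eef_pos: [0.6458, 0.0092, 0.0089]
ee_rot: [3.141, -0.002, -1.873]
force: [-0.8, -7.4, 3.1]
width: 0.0003
gripper_force: 3.4
t: 8.82
eef_pos: [0.6476, 0.0152, 0.0089]
ee_rot: [3.142, -0.001, -1.873]
force: [0.4, -6.2, 3.2]
width: 0.0004
gripper_force: 3.1
goal [0.6475 0.0165 0.008 ] units [-0.05  0.02  0.04] turn -0.02
tab 233 world [0.6552 0.0345 0.065 ] fix mid [ 0.0497 -0.0376  0.0866] lo [ 0.0357 -0.0447  0.0329] hi [ 0.0636 -0.0306  0.1403]
tabtop 87 world [0.6542 0.0325 0.0746] fix mid [ 0.0499 -0.0365  0.1082] lo [ 0.027  -0.0453  0.0713] hi [ 0.0727 -0.0276  0.1451]
handle 6321 world [0.6455 0.0627 0.3996] fix mid [-0.0331  0.0242  0.2861] lo [-0.1244 -0.0703  0.0832] hi [0.0582 0.1188 0.4891]
pointer 46 world [0.5866 0.1367 0.0374] fix mid [-0.0456  0.0453  0.0375] lo [-0.0479  0.025   0.035 ] hi [-0.0433  0.0655  0.0401]
clip 78 world [0.5354 0.1824 0.0315] fix mid [-0.1076  0.0715  0.0317] lo [-0.1123  0.0553  0.0298] hi [-0.1028  0.0878  0.0335]
module 497 world [0.7107 0.1081 0.0287] fix mid [0.0842 0.0145 0.1561] lo [ 0.0608 -0.0521  0.0238] hi [0.1075 0.081  0.2884]
blue 453 world [0.6493 0.0804 0.0521] fix mid [0.0309 0.0023 0.0434] lo [ 0.0154 -0.0215  0.0324] hi [0.0465 0.0261 0.0545]
```

View pics/s5.png

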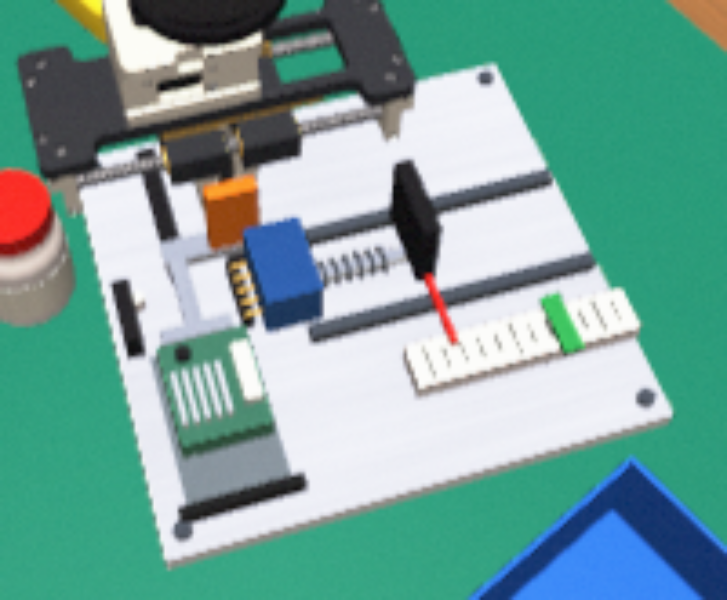

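The module has moved about 48–52 mm and sits on the grey patch (crop 215,390), short of the black stop. I'll push 4 mm more for margin, then retreat.

```bash
python3 -m crank '[[[-0.1,0,0,0],[-0.18,0,0,0],[-0.18,0,0,0],[-0.18,0,0,0],[0.3,0,0,0],[0.8,0,0,0],[1.3,0,0,0],[1.8,0,0,0],[2.3,0,0,0],[2.9,0,0,0],[3.1,0,0,0],[3.1,0,-1,0]]]'
python3 -m crank '[[[0,0,-2,0],[0,0,-4,0],[0,0,-5,0],[0,0,-5,0]]]' 0
python3 - <<'E'
from h import *
T=fix();
p,d=arm.grab_frame("scene");ok=d>0;parts(p,world("scene",d,ok),ok,T)
units(-.0455,0.0,.15)
E
```

```text
t: 10.38
eef_pos: [0.6229, -0.0584, 0.0318]
ee_rot: [3.138, -0.002, -1.874]
force: [0.1, -1.0, 0.4]
width: 0.0005
gripper_force: 0.0
t: 10.88
eef_pos: [0.6263, -0.0574, 0.1612]
ee_rot: [-3.137, 0.002, -1.872]
force: [0.9, 0.9, -0.1]
width: 0.0348
gripper_force: 0.0
tab 305 world [ 0.6398 -0.0154  0.0693] fix mid [ 0.0586 -0.0962  0.1657] lo [ 0.0227 -0.1091  0.0329] hi [ 0.0944 -0.0833  0.2985]
tabtop 147 world [ 0.6409 -0.0278  0.2924] fix mid [ 0.0587 -0.0969  0.2195] lo [ 0.0192 -0.1096  0.0719] hi [ 0.0983 -0.0842  0.367 ]
handle 3298 world [ 0.616  -0.0135  0.4057] fix mid [ 0.0071 -0.0561  0.273 ] lo [-0.0441 -0.1177  0.0801] hi [0.0583 0.0055 0.4659]
pointer 46 world [0.5861 0.1373 0.0374] fix mid [-0.0458  0.0455  0.0378] lo [-0.048   0.0258  0.0354] hi [-0.0436  0.0652  0.0402]
clip 82 world [0.535  0.1827 0.0314] fix mid [-0.1078  0.0714  0.0312] lo [-0.1128  0.0553  0.0294] hi [-0.1029  0.0875  0.033 ]
module 553 world [0.709  0.1055 0.0287] fix mid [ 0.0871 -0.012   0.1611] lo [ 0.0539 -0.1093  0.0225] hi [0.1202 0.0853 0.2997]
blue 453 world [0.6488 0.0806 0.052 ] fix mid [0.0308 0.0023 0.0438] lo [ 0.015  -0.0212  0.0329] hi [0.0465 0.0259 0.0546]
goal [0.5735 0.0959 0.15  ] units [-5.24  3.8   0.38] turn -0.02
```

The ejector sprang back and the module is about 52 mm out. Next I'll go above the handle with the fingers half open.

```bash
python3 -m crank '[[[-1.6,1.2,0,0],[-3.2,2.4,0,0],[-4.7,3.4,0,0],[-5.2,3.8,0.5,0],[-5.2,3.8,1.5,0],[-5.2,3.8,2,0],[-5.2,3.8,2,0],[-5.2,3.8,2,0]]]' 0.5
python3 - <<'E'
from h import *
T=fix();units(-.0455,0.0,.005)
s=arm.get_state();p,d=arm.grab_frame("wrist");ok=d>0;parts(p,world("wrist",d,ok,s),ok,T)
cv2.imwrite("pics/w6.png",p[:,:,::-1])
p,d=arm.grab_frame("scene");ok=d>0;parts(p,world("scene",d,ok),ok,T)
E
```

```text
t: 11.92
eef_pos: [0.5732, 0.0942, 0.1089]
ee_rot: [-3.141, 0.0, -1.873]
force: [-0.1, 1.0, 1.0]
width: 0.0441
gripper_force: 0.0
goal [0.5735 0.0959 0.005 ] units [-0.07  0.01  4.15] turn -0.03
tab 2116 world [0.5381 0.0805 0.2395] fix mid [-0.0203 -0.0593  0.1585] lo [-0.0991 -0.0943  0.0744] hi [ 0.0584 -0.0244  0.2426]
tabtop 2116 world [0.5381 0.0805 0.2395] fix mid [-0.0203 -0.0593  0.1585] lo [-0.0991 -0.0943  0.0744] hi [ 0.0584 -0.0244  0.2426]
handle 44015 world [0.549  0.071  0.2379] fix mid [-0.0475 -0.0178  0.2247] lo [-0.1038 -0.041   0.1931] hi [0.0088 0.0055 0.2564]
pointer 45 world [0.5876 0.1431 0.0382] fix mid [-0.0464  0.0493  0.0383] lo [-0.048  0.042  0.037] hi [-0.0448  0.0567  0.0397]
clip few
module 367 world [0.7011 0.0797 0.0292] fix mid [ 0.0789 -0.0065  0.1185] lo [ 0.0346 -0.0403  0.0218] hi [0.1231 0.0273 0.2151]
blue 1770 world [0.6426 0.0712 0.0533] fix mid [ 0.0293 -0.0031  0.0502] lo [ 0.0137 -0.0258  0.0453] hi [0.0448 0.0196 0.055 ]
tab 264 world [ 0.6356 -0.0127  0.0661] fix mid [-0.0158 -0.0334  0.1387] lo [-0.0938 -0.0917  0.0329] hi [0.0623 0.025  0.2444]
tabtop 114 world [ 0.6297 -0.0107  0.0761] fix mid [-0.0171 -0.0298  0.1589] lo [-0.096  -0.0931  0.0716] hi [0.0619 0.0335 0.2462]
handle 14436 world [0.5916 0.1325 0.4297] fix mid [-0.0418  0.0502  0.377 ] lo [-0.1167 -0.0151  0.228 ] hi [0.033  0.1155 0.5261]
pointer 47 world [0.5862 0.1373 0.0376] fix mid [-0.0457  0.0452  0.0379] lo [-0.048   0.0249  0.0349] hi [-0.0434  0.0654  0.041 ]
clip 78 world [0.5351 0.1832 0.0313] fix mid [-0.1076  0.0712  0.0315] lo [-0.1127  0.0552  0.0293] hi [-0.1025  0.0872  0.0337]
module 465 world [0.713  0.1178 0.0284] fix mid [0.0787 0.0506 0.1347] lo [0.0506 0.0159 0.0227] hi [0.1068 0.0853 0.2468]
blue 454 world [0.6489 0.081  0.052 ] fix mid [0.0302 0.0027 0.0445] lo [ 0.0138 -0.0207  0.0338] hi [0.0465 0.0261 0.0553]
```

View pics/w6.png

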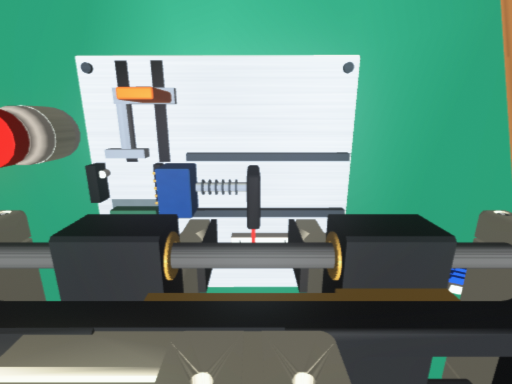

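The handle at (253,195) lies midway between the half-open fingers, and the tab is back at rest. I'll go down and grip.

```bash
python3 -m crank '[[[0,0,1,0],[0,0,2,0],[0,0,3,0],[0,0,3.8,0],[0,0,4.15,0],[0,0,4.15,0]]]'
python3 -m crank '[[[0,0,0,0],[0,0,0,0],[0,0,0,0],[0,0,0,0],[0,0,0,0],[0,0,0,0]]]' 1 40
```

```text
t: 12.78
eef_pos: [0.5728, 0.0945, 0.0048]
ee_rot: [3.141, -0.0, -1.873]
force: [0.4, -0.3, 0.3]
width: 0.0436
gripper_force: 0.0
t: 13.52
eef_pos: [0.5728, 0.0947, 0.0051]
ee_rot: [-3.141, 0.0, -1.873]
force: [-2.0, 0.8, 4.2]
width: 0.0119
gripper_force: 40.0
```

```bash
python3 -m crank '[[[0,0.3,0,0],[0,0.6,0,0],[0,0.9,0,0],[0,1.2,0,0],[0,1.5,0,0],[0,1.8,0,0],[0,2.05,0,0],[0,2.3,0,0],[0,2.48,0,0],[0,2.48,0,0],[0,2.48,0,0],[0,2.48,0,0]]]'
python3 - <<'E'
from h import *
T=fix()
p,d=arm.grab_frame("scene");ok=d>0;parts(p,world("scene",d,ok),ok,T)
cv2.imwrite("pics/s7.png",cv2.resize(p[165:330,170:370,::-1],(727,600),interpolation=cv2.INTER_CUBIC))
E
```

```text
t: 15.02
eef_pos: [0.5151, 0.1127, 0.0051]
ee_rot: [-3.139, 0.001, -1.872]
force: [8.7, -5.8, -2.3]
width: 0.0118
gripper_force: 40.0
tab 227 world [ 0.6378 -0.0137  0.0595] fix mid [-0.0217 -0.0271  0.0597] lo [-0.106  -0.0923  0.0328] hi [0.0625 0.0381 0.0865]
tabtop 70 world [ 0.6361 -0.0154  0.074 ] fix mid [-0.0241 -0.0346  0.1034] lo [-0.1107 -0.0935  0.0715] hi [0.0625 0.0243 0.1354]
handle 11057 world [0.5495 0.1397 0.3935] fix mid [-0.0786  0.0284  0.3089] lo [-0.1297 -0.0115  0.1327] hi [-0.0274  0.0683  0.4851]
pointer 42 world [0.5281 0.154  0.0376] fix mid [-0.1063  0.0453  0.0385] lo [-0.1085  0.0256  0.0356] hi [-0.1042  0.065   0.0415]
clip 57 world [0.5371 0.1874 0.0316] fix mid [-0.1078  0.0719  0.0316] lo [-0.1128  0.056   0.03  ] hi [-0.1028  0.0879  0.0332]
module 438 world [0.7143 0.1202 0.0284] fix mid [0.0838 0.0561 0.0268] lo [0.0606 0.0269 0.023 ] hi [0.1069 0.0853 0.0306]
blue 388 world [0.5944 0.1019 0.0517] fix mid [-0.029   0.0029  0.0436] lo [-0.0443 -0.0204  0.0327] hi [-0.0138  0.0262  0.0544]
```

View pics/s7.png

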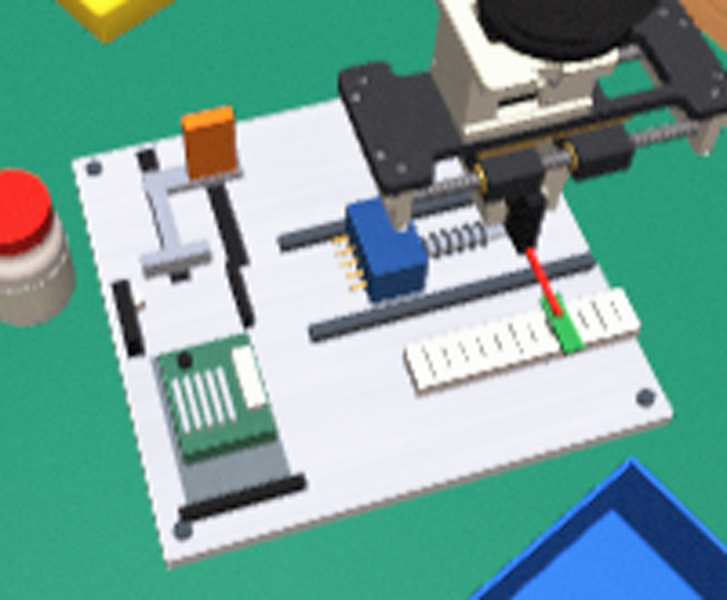

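The pointer's tip (crop 558,310) is over the green clip, 1.5 mm from its centre. The ejector is back and the module is lying out on the plate. I'll nudge 1 mm further, hold, and hand in.

```bash
python3 -m crank '[[[0,0.05,0,0],[0,0.05,0,0],[0,0.05,0,0],[0,0.05,0,0],[0,0.05,0,0],[0,0.05,0,0],[0,0.05,0,0],[0,0.05,0,0]]]'
python3 -c "
from station import arm
print(arm.job_done())"
```

```text
t: 16.08
eef_pos: [0.5139, 0.1131, 0.005]
ee_rot: [-3.139, 0.001, -1.872]
force: [9.0, -6.0, -1.5]
width: 0.0117
gripper_force: 40.0
the job is handed in; nothing more can be done
None
```

I handed the job in at about 16 s: the module is about 52 mm along its exit path and was never touched, the ejector is back at rest, and the gripper is holding the carriage (40 N) with the pointer about 1 mm from the clip's centre; no verdict was returned.

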